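# Pump the locker's bar clamp onto a drain plug and hold it

## Robot

A 6-joint arm with a two-finger parallel gripper is mounted at the origin on the work surface. World frame = base frame: x ahead of the robot, y to its left, z up, the work surface at z = 0. Lengths are in m, angles in degrees, forces in N, time in s.
With the tool pointing down it reaches from about 0.375 to 0.975 m from the base axis. Payload 3.8 kg.
Tool frame: the origin (TCP) lies on the mounting face of the last link; the fingertips stand 173 mm ahead of it and the grasp point (between the pads) lies tcp_to_grasp ahead of it (tcp_to_grasp is the distance from the TCP to the grasp point, in m); z points along the fingers, y is the line along which they close (so a half turn about z gives the same grasp; the last joint's range is limited). The gripper opens to 85 mm and grips with 20 to 120 N. Pads are 22 mm wide; open, the fingers measure 114 mm over their backs; the gripper's body (76 mm by 85 mm) begins 54 mm behind the grasp point. The pads swing forward as they close: fully open they stand 13 mm farther back than shut.
Start: joints at [-77.458, 15.12, 91.902, -0, 72.978, -2.114], TCP at [0.171, -0.653, 0.405] pointing down, gripper open.
Joint ranges: [-150.88, 150.88], [-54.13, 125.18], [17.81, 147.31], [-75.09, 255.09], [0, 152.58], [-146.25, 146.25]. Speed limits (degrees/s): [147.25, 147.25, 180, 180, 180, 180].

## Interface

Orientations are given as a 3x3 rotation matrix whose columns are the frame's x, y, z axes.
In Python, from bench import * gives the robot as it stands.
- The arm moves only by the tool move_arm, never from a script. Its argument "deltas" is a list of rows, each an object of numbers: "rx", "ry", "rz": the turn, a rotation vector about the tool's x, y, z in rad; "tx", "ty", "tz": the shift along the tool's x, y, z in m; "claw": the finger opening in m, from 0 to 0.0854. A call has exactly 8 rows; each row shifts and turns the commanded pose from where the row before left it, along the tool's axes as they then stand; what a row does not reach is not made up. A row lasts 1/12 s, in which the tool goes at most 41.7 mm and 7.16 degrees, less where a joint would pass 70% of its speed; a pose out of reach is approached as far as the arm can. A call is refused whole if a number of a shift passes 0.0417 or a number of a turn 0.125, either way. A call with a gripper value outside its range is refused whole. The fingers move at their own pace and stop on an object; "force" is the grip in N (left out, the last holds). Time passes only in rows, so rows that do not move let the fingers close, or fill a call up. It gives the time, the measured TCP pose, the force, the opening and the grip force at its end, in the units of the state.
- state(): the state, without advancing time (a new reading comes with each control period).
- get_image(name): name is "scene" or "top" or "wrist"; returns (picture, depth): 420x560x3 uint8, red, green, blue; 420x560 float32, m along the optical axis (not along the pixel's ray), 0 where there is no reading.
- camera_params(name): a dict with "mtx" (3x3 intrinsics, pixels), "world_from_camera" (4x4, takes a point from camera to world coordinates). Camera axes: x right, y up, looking along -z (the intrinsics and any distortion apply to the point x, -y, -z); pixel columns grow to the right and rows downward; lengths in m; the calibration is good to about 2 mm. A picture is of the moment at which its call begins: read the wrist's pose just before it. camera_params takes no time and is no camera call; for the wrist camera it gives the pose at the moment of the call.
- job_done(): hands the job in; it is judged then, once.
Trained networks look in the newest picture that a camera, given by its name, has taken for a name from the list of things; names that differ only in an ending like _2 or _b are one class to them, and where a whole thing is asked for, a point or a joint stands for the part that bears it (a point fixed in the world has none). Each returns a list of dicts, best first, with "p" (0 to 1); they miss things now and then, are a little off and sometimes report something else, mostly with a low value. They report only what shows in the picture. A call takes as long as a camera call. They do not tell look-alikes from the thing itself.
- look_for(thing, camera): "rect" ([left, top, width, height] in pixels, round what is visible of it).
- tip_of(thing, camera): "location" ([column, row] in pixels: a listed point, or the origin of a listed thing).
The state is a dict: "t": time; "qpos": joint angles; "joint_velocities": joint speeds; "effort": joint torques, N m; "ee_pos": TCP position; "ee_rot": TCP orientation; "force": force on the tool from outside, world axes, zero at the start; "torque": the same for the moment, N m; "grip_width": finger opening in m; "grip_force": force on a finger pad.
Only numpy, scipy, OpenCV 4.12 (cv2) and the standard library are available. Lean on these libraries where they do the work, as an engineer would, in place of code of your own. Each camera call takes 0.05 s, during which the arm holds its last target. There are 200 camera calls.

## Task

Stand the bar clamp's yellow-knobbed selector lever upright at its green mark, then pump the orange trigger towards the black handgrip, as many strokes as it takes, until the sprung pad presses the green drain plug against the anvil and the white half of the pad's plunger has just disappeared into its cup, the red half still showing, so that the plug is held and not crushed. Finish while still holding the trigger pulled: the job ends with the hand keeping that pressure on. Move the rod and pad with the trigger only, do not touch the plug, and leave the other fittings where they lie.

Things in the scene. Friction and masses are not known exactly. Their poses are not given: they have to be found in the camera images.
- clamp: one-hand bar clamp fixed to the shelf, base plate 440 x 100 x 12 mm. Origin: under the plate, 20 mm to +x of its middle; x along the rod, the way it travels to the plug; z up. In this frame, mm: black handgrip at x -180, 138 high; trigger at x -100; selector lever at x -30, y +36; rod 36 above the shelf, moved by a ratchet pawl on the trigger; steel anvil, 72 high, at x 160 to 180.
- selector (a joint): angle of the selector lever in rad: 0 leaning 0.8 rad towards +y of the clamp, 0.8 upright (green mark), 1.6 leaning 0.8 rad towards -y. It stays where it is left (about 1 N at the knob moves it). Away from upright by more than about 0.3 rad, either way, it locks the trigger, which then gives only a little.
- selector_knob (a point): centre of the selector's yellow ball knob, 22 mm across, 95 mm from the lever's pivot; the lever rod below is 8 mm thick. It swings in the clamp's y-z plane.
- selector_pivot (a point): hinge point of the selector lever, 48 mm above the shelf; its axis is the clamp's x axis.
- trigger (a joint): angle of the trigger in rad: 0 at rest, leaning 0.35 rad towards the clamp's +x; 0.7 fully pulled, leaning 0.35 rad towards -x (the handgrip). A spring brings it back when let go (2 to 4 N at the grip point); with the pad pressing, up to about 10 N more is needed.
- trigger_grip (a point): point on the middle of the orange trigger blade, 65 mm from its pivot and 21 mm below the blade's top end. The blade is 26 mm wide (along the clamp's y), 10 mm thick.
- trigger_pivot (a point): hinge point of the trigger, 91 mm above the shelf; its axis is the clamp's y axis.
- rod (a joint): travel of the toothed rod in m towards the plug. A full pull of the trigger moves it about 15 to 23 mm (teeth 7 mm apart: up to 7 mm may be lost before the pawl catches). When the trigger goes back the rod stays, held by a weak brake of 4 N, which cannot by itself keep more pressure than that on the plug.
- pad (a joint): how far the sprung pad's plunger is pushed into the cup at the end of the rod, in m: 0 free, 0.012 half in (white half hidden), 0.024 at its stop. The spring gives 0.8 N per mm.
- pad_face (a point): centre of the pad's front face (black, 40 wide x 34 high, 6 mm thick); the plunger behind it is 15 mm thick, its front 12 mm red, its rear 12 mm white. 36 mm above the shelf.
- plug_center (a point): centre of the upright green plastic drain plug, 48 mm in diameter, 34 mm high with a 20 mm square head up to 48 mm, standing on the clamp's base plate loosely between the pad and the anvil, 2 to 8 mm short of the anvil; this point is 19 mm above its underside; z is its own upward axis.
- plug: the same drain plug; origin under its centre
- anvil: the clamp's fixed steel jaw; same origin and axes as the clamp, its face at x 160 mm
- copper_tee: copper pipe tee lying flat, 74 x 50 x 26 mm; a bystander standing loose at the back of the shelf, origin under its middle
- t_bolt_clamp: round steel T-bolt hose clamp lying flat, 60 mm across with its bolt, 19 mm high; a bystander standing loose at the back of the shelf, origin under its middle
- chrome_nut: chrome compression nut, 34 mm across, 26 mm high; a bystander standing loose at the back of the shelf, origin under its middle
- paste_jar: closed jar, 60 mm across, 70 mm high, upright; a bystander standing loose at the back of the shelf, origin under its middle
- brass_elbow: brass pipe elbow lying flat, 57 x 57 x 29 mm; a bystander standing loose at the back of the shelf, origin under its middle
Things that resemble listed ones, but are neither listed nor needed, are in the scene too. Of the things that look like the plug, the middle-sized one is meant.

How it is judged:
By the outcome, as a careful person would: the job done as asked, in the order asked, and still so for the second after the job is handed in, while the arm keeps its last pose, push and grip.
It also fails if it takes over 64 s, if anything falls off the work surface, if the arm or the gripper's body presses on something with over 40 N, if the wrist force passes 120 N, or if a joint passes its speed limit or range.

## Working session

There is one attempt and no reset: what is moved stays moved. The work goes in short steps, Python scripts to look and compute and a tool call to move; the robot and the scene stay as the last step left them, time stands still between calls to the robot, and variables do not carry over. Pictures are saved under pics/ and viewed, at most 10 in all, crops included, and the job is handed in when it is done.

Besides the shell and the picture viewer there is one more tool, called after ">>>" as name(argument=value, ...) on one line, values as JSON. move_arm: Moves the arm, as the interface text tells. Its arguments: {"type":"object","properties":{"deltas":{"type":"array","items":{"type":"object","properties":{"rx":{"type":"number"},"ry":{"type":"number"},"rz":{"type":"number"},"tx":{"type":"number"},"ty":{"type":"number"},"tz":{"type":"number"},"claw":{"type":"number"}}}},"force":{"type":"number"}},"required":["deltas"]}

```bash
ls; mkdir -p pics; cat > h.py <<'E'
from bench import *
import numpy as np, cv2
def snap(cam,name=None):
    P=camera_params(cam); im,d=get_image(cam)
    if name: cv2.imwrite('pics/'+name+'.png',im[:,:,::-1])
    return im,d,P
def ray(P,px):
    K=np.array(P['mtx']);T=np.array(P['world_from_camera'])
    u=np.linalg.solve(K,[px[0],px[1],1.]); v=np.array([u[0],-u[1],-u[2]])
    return T[:3,3],T[:3,:3]@v
def at(P,px,depth):
    o,v=ray(P,px); return o+v*depth
def atz(P,px,z):
    o,v=ray(P,px); return o+v*(z-o[2])/v[2]
def tri(r1,r2):
    A=np.zeros((3,3));b=np.zeros(3);rs=[]
    for o,v in (r1,r2):
        v=v/np.linalg.norm(v);M=np.eye(3)-np.outer(v,v);A+=M;b+=M@o;rs.append((o,M))
    x=np.linalg.solve(A,b); return x,max(np.linalg.norm(M@(x-o)) for o,M in rs)
def proj(P,X):
    T=np.linalg.inv(np.array(P['world_from_camera']));c=T[:3,:3]@np.array(X)+T[:3,3]
    p=np.array(P['mtx'])@[c[0],-c[1],-c[2]];return p[:2]/p[2]
E
python3 - <<'E'
from h import *
np.set_printoptions(precision=3,suppress=True)
s=state();print(s['t'],s['ee_pos'],s['ee_rot'],s['grip_width'],s.get('tcp_to_grasp'))
try: print(tcp_to_grasp)
except Exception as e: print(e)
Ps={}
for c in('scene','top'):
    im,d,P=snap(c,c+'1');Ps[c]=(P,d)
    print(c,np.array(P['world_from_camera']))
R={}
for th in['selector_knob','selector_pivot','trigger_grip','trigger_pivot','pad_face','plug_center','clamp','copper_tee','paste_jar','t_bolt_clamp','chrome_nut','brass_elbow']:
    for c in Ps:
        r=tip_of(th,c)
        for q in r[:3]:
            l=q['location'];P,d=Ps[c];dd=d[int(l[1]),int(l[0])]
            print(th,c,round(q['p'],2),np.round(l,1),at(P,l,dd))
            R.setdefault((th,c),ray(P,l))
    if (th,'scene') in R and (th,'top') in R: print('   TRI',*tri(R[th,'scene'],R[th,'top']))
E
```

```text
pics
0.0 [ 0.171 -0.653  0.403] [[ 0.967  0.253 -0.   ]
 [ 0.253 -0.967  0.002]
 [ 0.    -0.002 -1.   ]] 0.08522600324375498 None
0.1547
scene [[-0.604 -0.599  0.526  1.107]
 [ 0.797 -0.447  0.406  0.389]
 [-0.008  0.664  0.747  0.884]
 [ 0.     0.     0.     1.   ]]
top [[-0.021  0.99  -0.141  0.425]
 [-1.    -0.018  0.022 -0.   ]
 [ 0.019  0.142  0.99   1.032]
 [ 0.     0.     0.     1.   ]]
selector_knob scene 0.71 [304.3 192.9] [0.541 0.021 0.161]
selector_knob scene 0.66 [261.8 209. ] [ 0.613 -0.033  0.141]
selector_knob top 0.88 [293.5 185. ] [ 0.605 -0.044  0.142]
   TRI [ 0.577 -0.004  0.19 ] 0.04141372729651967
selector_pivot scene 0.68 [277.  222.8] [ 0.569 -0.028  0.057]
selector_pivot scene 0.42 [236.  192.2] [ 0.537 -0.177  0.033]
selector_pivot top 0.63 [286.8 214.7] [ 0.56  -0.032  0.057]
   TRI [ 0.561 -0.033  0.046] 0.0007388943701197384
trigger_grip scene 0.96 [305.6 192.2] [0.536 0.021 0.159]
trigger_grip top 0.6 [264.9 221.4] [0.532 0.012 0.174]
trigger_grip top 0.32 [213.9 153.2] [0.701 0.123 0.032]
   TRI [0.533 0.015 0.153] 0.003146608144763378
trigger_pivot sc
[... 1204 characters left out ...]
 scene 0.19 [356.5 375. ] [0.745 0.284 0.027]
paste_jar top 0.89 [336.4 143.8] [ 0.708 -0.141  0.068]
   TRI [ 0.729 -0.151 -0.005] 0.0006345813903004794
t_bolt_clamp scene 0.85 [152.1 229.9] [ 0.723 -0.277  0.001]
t_bolt_clamp top 0.54 [390.2 146.9] [ 0.72  -0.274 -0.003]
   TRI [ 0.721 -0.276 -0.002] 0.002865559490184904
chrome_nut scene 0.71 [299.7 320. ] [0.716 0.139 0.024]
chrome_nut scene 0.66 [358.1 376.5] [0.746 0.288 0.026]
chrome_nut top 0.62 [145.5 145.3] [0.724 0.274 0.023]
   TRI [0.727 0.207 0.117] 0.051761893346653896
brass_elbow scene 0.83 [298.5 323.7] [0.722 0.14  0.019]
brass_elbow top 0.58 [212.7 151.9] [0.705 0.126 0.03 ]
   TRI [ 0.713  0.132 -0.004] 0.00211030413432646
```

```bash
python3 - <<'E'
import cv2,numpy as np
a=cv2.imread('pics/scene1.png')[120:330,180:400];b=cv2.imread('pics/top1.png')[150:300,200:400]
cv2.imwrite('pics/a.png',np.hstack([cv2.resize(a,(400,382),interpolation=2),cv2.resize(b,(400,300),interpolation=2)if 0 else cv2.copyMakeBorder(cv2.resize(b,(400,300),interpolation=2),0,82,0,0,0)]))
E
```

```text
(no output)
```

View pics/a.png

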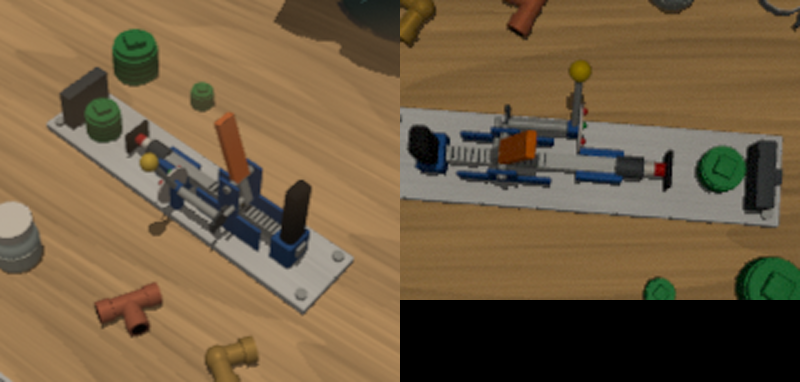

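View pics/scene1.png

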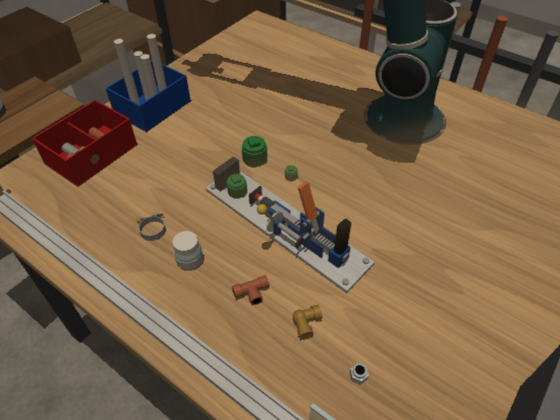

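The pictures show the clamp lying along world −y. The selector knob leans towards +x, the plug sits at top pixel (360,235), and the red and white plunger is just behind the pad at (333,232). Next I need the clamp's exact frame and the wrist camera mounting.

```bash
python3 - <<'E'
from h import *
np.set_printoptions(precision=4,suppress=True)
im,d,P=snap('top')
hsv=cv2.cvtColor(im,cv2.COLOR_RGB2HSV)
ys,xs=np.where((d>0)); 
K=np.array(P['mtx'])
o=np.array([ray(P,(x,y))[1] for x,y in zip(xs,ys)])
W=np.array(P['world_from_camera'])[:3,3]+o*d[ys,xs][:,None]
roi=(abs(W[:,0]-.52)<.12)&(W[:,1]>-.35)&(W[:,1]<.25)
m=np.zeros(d.shape,np.uint8); sel=roi&(hsv[ys,xs,1]<50)&(hsv[ys,xs,2]>90)&(abs(W[:,2]-.012)<.008)
m[ys[sel],xs[sel]]=255
print(sel.sum(),'plate z med',np.median(W[sel,2]))
m=cv2.morphologyEx(m,cv2.MORPH_OPEN,np.ones((3,3)))
m=cv2.morphologyEx(m,cv2.MORPH_CLOSE,np.ones((5,5)))
n,lab,st,_=cv2.connectedComponentsWithStats(m); k=1+np.argmax(st[1:,4])
p=np.argwhere(m>0)[:,::-1]
pts=np.array([atz(P,q,.012)[:2]*1000 for q in p],np.float32)
r=cv2.minAreaRect(pts);print('rect mm',r)
S={}
im2,d2,P2=snap('scene')
print('knob tri',tri(ray(P2,(261.8,209)),ray(P,(293.5,185))))
print('plug tri',tri(ray(P2,(235.6,185.4)),ray(P,(360.5,234.9))))
Pw=camera_params('wrist');s=state();R=np.array(s['ee_rot']);T=np.array(Pw['world_from_camera'])
print('cam in tool',R.T@(T[:3,3]-s['ee_pos']),'\n',R.T@T[:3,:3],'\n',Pw['mtx'])
for k in('gripper',): pass
E
```

```text
5163 plate z med 0.013072025459964998
rect mm ((526.3944091796875, -39.02897644042969), (438.46917724609375, 99.03272247314453), 84.58226776123047)
knob tri (array([ 0.6064, -0.0421,  0.1291]), np.float64(0.0028526630672956513))
plug tri (array([ 0.5175, -0.1919,  0.0305]), np.float64(0.0018463756938547585))
cam in tool [ 0.0763 -0.0004  0.0318] 
 [[ 0.0007  0.9551  0.2963]
 [ 1.     -0.0005 -0.0007]
 [-0.0005  0.2963 -0.9551]] 
 [[311.1848   0.     273.6464]
 [  0.     311.1848 209.9002]
 [  0.       0.       1.    ]]
```

```bash
cat >> h.py <<'E'
from scipy.spatial.transform import Rotation as Ro, Slerp
import json
O=np.array([.5245,-.0589,0]);CX=np.array([-.0945,-.9955,0]);CY=np.array([.9955,-.0945,0]);CZ=np.array([0,0,1.])
def c2w(x,y,z): return O+CX*x+CY*y+CZ*z
def w2c(p): p=np.array(p)-O; return np.array([p@CX,p@CY,p[2]])
def plan(p1,R1,n,p0=None,R0=None):
    s=state(); p0=np.array(s['ee_pos']) if p0 is None else p0; R0=np.array(s['ee_rot']) if R0 is None else R0
    sl=Slerp([0,1],Ro.from_matrix([R0,R1])); p,R=p0,R0; out=[]
    for i in range(1,n+1):
        Rn=sl(i/n).as_matrix(); pn=p0+(p1-p0)*i/n
        t=np.round(R.T@(pn-p),4); r=np.round(Ro.from_matrix(R.T@Rn).as_rotvec(),4)
        p=p+R@t; R=R@Ro.from_rotvec(r).as_matrix()
        out.append({k:float(v) for k,v in zip(('tx','ty','tz','rx','ry','rz'),[*t,*r]) if v})
    for i in range(0,n,8): print(json.dumps(out[i:i+8]))
    return p,R
RL=np.column_stack([-CX,CY,-CZ])   # lever: fingers close along clamp y
E
python3 - <<'E'
from h import *
p,R=plan(c2w(-.03,.080,.36),RL,24)
E
```

```text
[{"tx": 0.0241, "ty": -0.0203, "tz": 0.0019, "rz": -0.0509}, {"tx": 0.0251, "ty": -0.019, "tz": 0.0018, "rz": -0.0508}, {"tx": 0.026, "ty": -0.0177, "tz": 0.0019, "rz": -0.0509}, {"tx": 0.0268, "ty": -0.0163, "tz": 0.0018, "rz": -0.0508}, {"tx": 0.0277, "ty": -0.015, "tz": 0.0019, "rz": -0.0509}, {"tx": 0.0284, "ty": -0.0135, "tz": 0.0019, "rz": -0.0508}, {"tx": 0.0291, "ty": -0.0121, "tz": 0.0018, "rz": -0.0509}, {"tx": 0.0296, "ty": -0.0106, "tz": 0.0019, "rz": -0.0508}]
[{"tx": 0.0301, "ty": -0.0091, "tz": 0.0019, "rz": -0.0509}, {"tx": 0.0306, "ty": -0.0075, "tz": 0.0018, "rz": -0.0508}, {"tx": 0.0309, "ty": -0.006, "tz": 0.0019, "rz": -0.0509}, {"tx": 0.0311, "ty": -0.0043, "tz": 0.0018, "rz": -0.0508}, {"tx": 0.0314, "ty": -0.0028, "tz": 0.0019, "rz": -0.0509}, {"tx": 0.0314, "ty": -0.0012, "tz": 0.0019, "rz": -0.0508}, {"tx": 0.0315, "ty": 0.0004, "tz": 0.0018, "rz": -0.0509}, {"tx": 0.0314, "ty": 0.002, "tz": 0.0019, "rz": -0.0508}]
[{"tx": 0.0313, "ty": 0.0035, "tz": 0.0019, "rz": -0.0509}, {"tx": 0.031, "ty": 0.0052, "tz": 0.0018, "rz": -0.0508}, {"tx": 0.0307, "ty": 0.0068, "tz": 0.0019, "rz": -0.0509}, {"tx": 0.0304, "ty": 0.0083, "tz": 0.0018, "rz": -0.0508}, {"tx": 0.0299, "ty": 0.0098, "tz": 0.0019, "rz": -0.0509}, {"tx": 0.0293, "ty": 0.0113, "tz": 0.0019, "rz": -0.0508}, {"tx": 0.0288, "ty": 0.0129, "tz": 0.0018, "rz": -0.0509}, {"tx": 0.028, "ty": 0.0142, "tz": 0.0019, "rz": -0.0508}]
```

>>> move_arm(deltas=[{"tx": 0.024, "ty": -0.02, "tz": 0.002, "rz": -0.051}, {"tx": 0.025, "ty": -0.019, "tz": 0.002, "rz": -0.051}, {"tx": 0.026, "ty": -0.018, "tz": 0.002, "rz": -0.051}, {"tx": 0.027, "ty": -0.016, "tz": 0.002, "rz": -0.051}, {"tx": 0.028, "ty": -0.015, "tz": 0.002, "rz": -0.051}, {"tx": 0.028, "ty": -0.0135, "tz": 0.002, "rz": -0.051}, {"tx": 0.029, "ty": -0.012, "tz": 0.002, "rz": -0.051}, {"tx": 0.03, "ty": -0.0105, "tz": 0.002, "rz": -0.051}])

```text
validation failed for argument at $.de...
```

>>> move_arm(deltas=[{"tx": 0.03, "ty": -0.009, "tz": 0.002, "rz": -0.051}, {"tx": 0.031, "ty": -0.0075, "tz": 0.002, "rz": -0.051}, {"tx": 0.031, "ty": -0.006, "tz": 0.002, "rz": -0.051}, {"tx": 0.031, "ty": -0.004, "tz": 0.002, "rz": -0.051}, {"tx": 0.031, "ty": -0.003, "tz": 0.002, "rz": -0.051}, {"tx": 0.031, "ty": -0.001, "tz": 0.002, "rz": -0.051}, {"tx": 0.0315, "ty": 0.0, "tz": 0.002, "rz": -0.051}, {"tx": 0.0315, "ty": 0.002, "tz": 0.002, "rz": -0.051}])

```text
validation failed for argument at $.de...
```

>>> move_arm(deltas=[{"tx": 0.031, "ty": 0.0035, "tz": 0.002, "rz": -0.051, "claw": 0.06}, {"tx": 0.031, "ty": 0.005, "tz": 0.002, "rz": -0.051, "claw": 0.06}, {"tx": 0.031, "ty": 0.007, "tz": 0.002, "rz": -0.051, "claw": 0.06}, {"tx": 0.03, "ty": 0.008, "tz": 0.001, "rz": -0.051, "claw": 0.06}, {"tx": 0.03, "ty": 0.01, "tz": 0.001, "rz": -0.051, "claw": 0.06}, {"tx": 0.029, "ty": 0.011, "tz": 0.001, "rz": -0.051, "claw": 0.06}, {"tx": 0.029, "ty": 0.013, "tz": 0.001, "rz": -0.051, "claw": 0.06}, {"tx": 0.028, "ty": 0.014, "tz": 0.001, "rz": -0.05, "claw": 0.06}])

```text
validation failed for argument at $.de...
```

```bash
python3 - <<'E'
from h import *
np.set_printoptions(precision=4,suppress=True)
s=state();print(s['t'],w2c(s['ee_pos']),np.array(s['ee_rot']),s['qpos'],s['grip_width'],s['force'])
im,d,P=snap('wrist','w1')
for th in('selector_knob','trigger_grip'):
  for q in tip_of(th,'wrist'):
    l=q['location'];print(th,q['p'],l,w2c(at(P,l,d[int(l[1]),int(l[0])])))
plan(c2w(-.03,.080,.28),RL,8)
E
```

```text
1.4 [ 0.6249 -0.296   0.4047] [[ 0.9675  0.253   0.    ]
 [ 0.253  -0.9675  0.    ]
 [ 0.     -0.     -1.    ]] [-77.4596  15.1221  91.9019   0.0004  72.9778  -2.1125] 0.08562232240495779 [-0.7933 -1.0425 -0.1844]
[{"tx": 0.0722, "ty": -0.0608, "tz": 0.0156, "rz": -0.1525}, {"tx": 0.0807, "ty": -0.049, "tz": 0.0156, "rz": -0.1526}, {"tx": 0.0871, "ty": -0.0363, "tz": 0.0156, "rz": -0.1525}, {"tx": 0.0917, "ty": -0.0225, "tz": 0.0155, "rz": -0.1526}, {"tx": 0.094, "ty": -0.0084, "tz": 0.0156, "rz": -0.1525}, {"tx": 0.0942, "ty": 0.006, "tz": 0.0156, "rz": -0.1526}, {"tx": 0.0922, "ty": 0.0202, "tz": 0.0156, "rz": -0.1525}, {"tx": 0.0881, "ty": 0.034, "tz": 0.0156, "rz": -0.1526}]
```

View pics/w1.png

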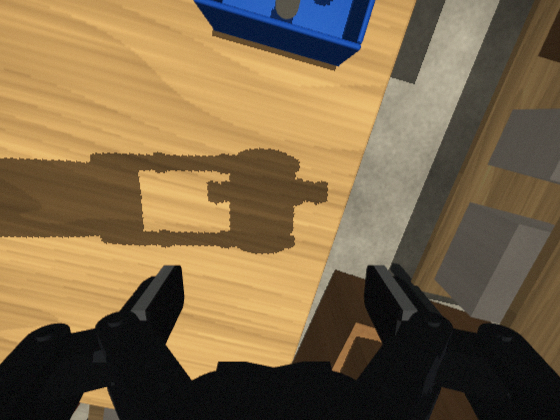

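The picture shows the start pose, because all three calls were refused. I'll try one call with all seven fields in each row.

>>> move_arm(deltas=[{"rx": 0, "ry": 0, "rz": -0.051, "tx": 0.024, "ty": -0.02, "tz": 0.002, "claw": 0.06}, {"rx": 0, "ry": 0, "rz": -0.051, "tx": 0.025, "ty": -0.019, "tz": 0.002, "claw": 0.06}, {"rx": 0, "ry": 0, "rz": -0.051, "tx": 0.026, "ty": -0.018, "tz": 0.002, "claw": 0.06}, {"rx": 0, "ry": 0, "rz": -0.051, "tx": 0.027, "ty": -0.016, "tz": 0.002, "claw": 0.06}, {"rx": 0, "ry": 0, "rz": -0.051, "tx": 0.028, "ty": -0.015, "tz": 0.002, "claw": 0.06}, {"rx": 0, "ry": 0, "rz": -0.051, "tx": 0.028, "ty": -0.0135, "tz": 0.002, "claw": 0.06}, {"rx": 0, "ry": 0, "rz": -0.051, "tx": 0.029, "ty": -0.012, "tz": 0.002, "claw": 0.06}, {"rx": 0, "ry": 0, "rz": -0.051, "tx": 0.03, "ty": -0.0105, "tz": 0.002, "claw": 0.06}])

```text
t: 2.22
ee_pos: [0.317, -0.4465, 0.3888]
ee_rot: [[0.786, 0.618, 0.0], [0.618, -0.786, -0.0], [-0.0, 0.0, -1.0]]
force: [-0.2, -0.5, 0.2]
grip_width: 0.0602
grip_force: 0.0
```

>>> move_arm(deltas=[{"rx": 0, "ry": 0, "rz": -0.051, "tx": 0.03, "ty": -0.009, "tz": 0.002, "claw": 0.06}, {"rx": 0, "ry": 0, "rz": -0.051, "tx": 0.031, "ty": -0.0075, "tz": 0.002, "claw": 0.06}, {"rx": 0, "ry": 0, "rz": -0.051, "tx": 0.031, "ty": -0.006, "tz": 0.002, "claw": 0.06}, {"rx": 0, "ry": 0, "rz": -0.051, "tx": 0.031, "ty": -0.004, "tz": 0.002, "claw": 0.06}, {"rx": 0, "ry": 0, "rz": -0.051, "tx": 0.031, "ty": -0.003, "tz": 0.002, "claw": 0.06}, {"rx": 0, "ry": 0, "rz": -0.051, "tx": 0.031, "ty": -0.001, "tz": 0.002, "claw": 0.06}, {"rx": 0, "ry": 0, "rz": -0.051, "tx": 0.0315, "ty": 0, "tz": 0.002, "claw": 0.06}, {"rx": 0, "ry": 0, "rz": -0.051, "tx": 0.0315, "ty": 0.002, "tz": 0.002, "claw": 0.06}])

```text
t: 2.88
ee_pos: [0.4618, -0.2411, 0.3729]
ee_rot: [[0.476, 0.879, 0.001], [0.879, -0.476, -0.0], [-0.0, 0.001, -1.0]]
force: [0.7, 0.2, -0.2]
grip_width: 0.0602
grip_force: 0.0
```

>>> move_arm(deltas=[{"rx": 0, "ry": 0, "rz": -0.051, "tx": 0.031, "ty": 0.0035, "tz": 0.002, "claw": 0.06}, {"rx": 0, "ry": 0, "rz": -0.051, "tx": 0.031, "ty": 0.005, "tz": 0.002, "claw": 0.06}, {"rx": 0, "ry": 0, "rz": -0.051, "tx": 0.031, "ty": 0.007, "tz": 0.002, "claw": 0.06}, {"rx": 0, "ry": 0, "rz": -0.051, "tx": 0.03, "ty": 0.008, "tz": 0.001, "claw": 0.06}, {"rx": 0, "ry": 0, "rz": -0.051, "tx": 0.03, "ty": 0.01, "tz": 0.001, "claw": 0.06}, {"rx": 0, "ry": 0, "rz": -0.051, "tx": 0.029, "ty": 0.011, "tz": 0.001, "claw": 0.06}, {"rx": 0, "ry": 0, "rz": -0.051, "tx": 0.029, "ty": 0.013, "tz": 0.001, "claw": 0.06}, {"rx": 0, "ry": 0, "rz": -0.05, "tx": 0.028, "ty": 0.014, "tz": 0.001, "claw": 0.06}])

```text
t: 3.55
ee_pos: [0.6061, -0.0353, 0.3618]
ee_rot: [[0.089, 0.996, 0.0], [0.996, -0.089, -0.0], [-0.0, 0.0, -1.0]]
force: [0.4, -1.0, 0.2]
grip_width: 0.0597
grip_force: 0.0
```

```bash
python3 - <<'E'
from h import *
np.set_printoptions(precision=4,suppress=True)
im,d,P=snap('wrist','w2')
for th in('selector_knob','selector_pivot','trigger_grip'):
  for q in tip_of(th,'wrist'):
    l=q['location'];print(th,q['p'],l,w2c(at(P,l,d[int(l[1]),int(l[0])])))
s=state();print(s['t'],w2c(s['ee_pos']),np.array(s['ee_rot']),s['qpos'],s['grip_width'],s['force'])
plan(c2w(-.03,.080,.28),RL,8)
E
```

```text
selector_knob 0.57 [275.2, 236.3] [-0.0314  0.0807  0.1426]
selector_pivot 0.87 [231.4, 201.2] [-0.0324  0.042   0.0629]
selector_pivot 0.4 [136.9, 169.4] [-0.0782  0.006   0.164 ]
trigger_grip 0.95 [136.7, 167.4] [-0.0791  0.0054  0.1625]
3.75 [-0.0304  0.0785  0.3615] [[ 0.0903  0.9959 -0.0007]
 [ 0.9959 -0.0903 -0.0004]
 [-0.0005 -0.0006 -1.    ]] [ -5.7524   9.543  103.2836  -0.0295  67.2081  -0.5574] 0.06020175638372735 [ 0.5151 -0.0713 -0.2833]
[{"ty": 0.0002, "tz": 0.0102, "rx": -0.0001, "ry": 0.0001, "rz": 0.0005}, {"tx": -0.0001, "ty": 0.0002, "tz": 0.0102, "rx": -0.0001, "rz": 0.0005}, {"ty": 0.0002, "tz": 0.0102, "ry": 0.0001, "rz": 0.0006}, {"tx": -0.0001, "ty": 0.0002, "tz": 0.0101, "rx": -0.0001, "rz": 0.0005}, {"ty": 0.0002, "tz": 0.0102, "rx": -0.0001, "ry": 0.0001, "rz": 0.0005}, {"tx": -0.0001, "ty": 0.0001, "tz": 0.0102, "rx": -0.0001, "ry": 0.0001, "rz": 0.0005}, {"ty": 0.0002, "tz": 0.0102, "rz": 0.0006}, {"tx": -0.0001, "ty": 0.0002, "tz": 0.0102, "rx": -0.0001, "ry": 0.0001, "rz": 0.0005}]
```

View pics/w2.png

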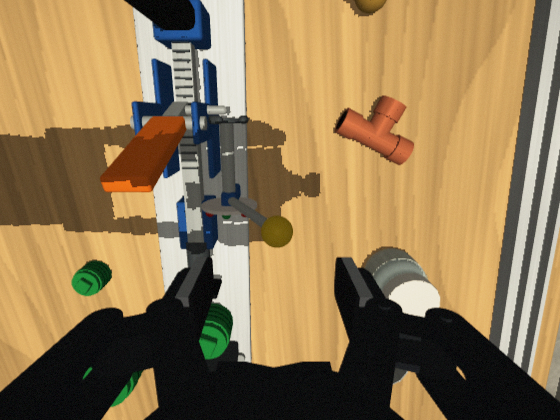

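The knob at (277,231) sits centred between the open fingers, so I'll descend, shift to the upright position and close.

>>> move_arm(deltas=[{"rx": 0, "ry": 0, "rz": 0.002, "tx": 0, "ty": 0.001, "tz": 0.01, "claw": 0.06}, {"rx": 0, "ry": 0, "rz": 0.001, "tx": 0, "ty": 0, "tz": 0.01, "claw": 0.06}, {"rx": 0, "ry": 0, "rz": 0.001, "tx": 0, "ty": 0, "tz": 0.01, "claw": 0.06}, {"rx": 0, "ry": 0, "rz": 0, "tx": 0, "ty": 0, "tz": 0.01, "claw": 0.06}, {"rx": 0, "ry": 0, "rz": 0, "tx": 0, "ty": 0, "tz": 0.01, "claw": 0.06}, {"rx": 0, "ry": 0, "rz": 0, "tx": 0, "ty": 0, "tz": 0.01, "claw": 0.06}, {"rx": 0, "ry": 0, "rz": 0, "tx": 0, "ty": 0, "tz": 0.01, "claw": 0.06}, {"rx": 0, "ry": 0, "rz": 0, "tx": 0, "ty": 0, "tz": 0.01, "claw": 0.06}])

```text
t: 4.42
ee_pos: [0.6062, -0.037, 0.2804]
ee_rot: [[0.096, 0.995, -0.0], [0.995, -0.096, 0.0], [0.0, -0.0, -1.0]]
force: [-0.8, -0.7, -0.0]
grip_width: 0.0601
grip_force: 0.0
```

>>> move_arm(deltas=[{"rx": 0, "ry": 0, "rz": 0, "tx": 0, "ty": -0.004, "tz": -0.001, "claw": 0.06}, {"rx": 0, "ry": 0, "rz": 0, "tx": 0, "ty": -0.006, "tz": -0.002, "claw": 0.06}, {"rx": 0, "ry": 0, "rz": 0, "tx": 0, "ty": -0.006, "tz": -0.003, "claw": 0.06}, {"rx": 0, "ry": 0, "rz": 0, "tx": 0, "ty": -0.006, "tz": -0.003, "claw": 0.06}, {"rx": 0, "ry": 0, "rz": 0, "tx": 0, "ty": -0.006, "tz": -0.003, "claw": 0.06}, {"rx": 0, "ry": 0, "rz": 0, "tx": 0, "ty": -0.006, "tz": -0.002, "claw": 0.06}, {"rx": 0, "ry": 0, "rz": 0, "tx": 0, "ty": -0.006, "tz": -0.001, "claw": 0.06}, {"rx": 0, "ry": 0, "rz": 0, "tx": 0, "ty": -0.004, "tz": 0, "claw": 0.06}])

```text
t: 5.08
ee_pos: [0.5623, -0.0326, 0.298]
ee_rot: [[0.096, 0.995, 0.002], [0.995, -0.096, -0.0], [-0.0, 0.002, -1.0]]
force: [0.8, -0.0, 2.3]
grip_width: 0.06
grip_force: 0.7
```

```bash
python3 - <<'E'
from h import *
np.set_printoptions(precision=4,suppress=True)
im,d,P=snap('wrist')
for q in tip_of('selector_knob','wrist'):
    l=q['location'];print(q['p'],l,w2c(at(P,l,d[int(l[1]),int(l[0])])))
s=state();print(s['t'],w2c(s['ee_pos']),s['force'])
E
```

```text
0.8 [316.7, 288.2] [-0.035   0.0544  0.1499]
5.1833 [-0.0298  0.0345  0.297 ] [ 1.445   0.2473 -0.2781]
```

>>> move_arm(force=20, deltas=[{"rx": 0, "ry": 0, "rz": 0, "tx": 0, "ty": 0.0015, "tz": 0, "claw": 0.05}, {"rx": 0, "ry": 0, "rz": 0, "tx": 0, "ty": 0, "tz": 0, "claw": 0.04}, {"rx": 0, "ry": 0, "rz": 0, "tx": 0, "ty": 0, "tz": 0, "claw": 0.035}, {"rx": 0, "ry": 0, "rz": 0, "tx": 0, "ty": 0, "tz": 0, "claw": 0.03}, {"rx": 0, "ry": 0, "rz": 0, "tx": 0, "ty": 0, "tz": 0, "claw": 0.026}, {"rx": 0, "ry": 0, "rz": 0, "tx": 0, "ty": 0, "tz": 0, "claw": 0.024}, {"rx": 0, "ry": 0, "rz": 0, "tx": 0, "ty": 0, "tz": 0, "claw": 0.023}, {"rx": 0, "ry": 0, "rz": 0, "tx": 0, "ty": 0, "tz": 0, "claw": 0.022}])

```text
t: 5.85
ee_pos: [0.5639, -0.0327, 0.2964]
ee_rot: [[0.096, 0.995, -0.001], [0.995, -0.096, 0.0], [0.0, -0.001, -1.0]]
force: [0.0, -1.1, -0.1]
grip_width: 0.0218
grip_force: 0.4
```

```bash
python3 - <<'E'
from h import *
np.set_printoptions(precision=4,suppress=True)
im,d,P=snap('wrist')
for q in tip_of('selector_knob','wrist'):
    l=q['location'];print(q['p'],l,w2c(at(P,l,d[int(l[1]),int(l[0])])))
s=state();print(s['t'],w2c(s['ee_pos']),s['force'],s['grip_width'])
im,d,P=snap('top','top2')
for th in('selector_knob','selector_pivot','trigger_grip','trigger_pivot','pad_face','plug_center'):
  for q in tip_of(th,'top')[:2]:
    l=q['location'];print(th,q['p'],l,w2c(at(P,l,d[int(l[1]),int(l[0])])))
E
```

```text
0.8 [274.9, 291.9] [-0.0351  0.0378  0.1512]
5.95 [-0.0297  0.0368  0.2965] [0.15   0.5152 0.0691] 0.02195352224859898
selector_pivot 0.91 [288.4, 213.7] [-0.0325 -0.0028  0.3187]
trigger_grip 0.7 [261.6, 222.1] [-0.0774 -0.0002  0.1643]
trigger_grip 0.3 [286.7, 216.1] [-0.0339 -0.0007  0.2751]
trigger_pivot 0.73 [248.0, 223.9] [-0.0797 -0.0475  0.5305]
pad_face 0.45 [335.5, 232.2] [ 0.0144 -0.0494  0.5319]
plug_center 0.94 [383.4, 294.5] [ 0.1781 -0.1173  0.0652]
plug_center 0.78 [358.7, 233.4] [0.1223 0.004  0.0606]
```

The selector is upright: its knob is at clamp y ≈ 0.037, and the pivot is at 0.036. Next I'll release, rise, and turn for the trigger.

```bash
cat >> h.py <<'E'
def pose(x,y,z,th):  # fingertip (clamp coords), tilt: tips towards +x
    zt=-CZ*np.cos(th)+CX*np.sin(th); xt=-CY; R=np.column_stack([xt,np.cross(zt,xt),zt])
    return c2w(x,y,z)-.173*zt,R
def tip(s): R=np.array(s['ee_rot']);return w2c(np.array(s['ee_pos'])+.173*R[:,2])
E
python3 - <<'E'
from h import *
s=state();p0=np.array(s['ee_pos']);R0=np.array(s['ee_rot'])
p,R=plan(p0+[0,0,.08],R0,8)
P1=pose(-.03,0,.20,.3)
p,R=plan(*P1,16,p,R)
plan(*pose(-.03,0,.148,.3),8,p,R)
E
```

```text
[{"tz": -0.01}, {"tz": -0.01}, {"tz": -0.01}, {"tz": -0.01}, {"tz": -0.01}, {"tz": -0.01}, {"tz": -0.01}, {"tz": -0.01}]
[{"tx": 0.0032, "ty": -0.0023, "tz": 0.0007, "rx": 0.0147, "ry": -0.0147, "rz": -0.0975}, {"tx": 0.0034, "ty": -0.002, "tz": 0.0007, "rx": 0.0147, "ry": -0.0148, "rz": -0.0974}, {"tx": 0.0036, "ty": -0.0016, "tz": 0.0007, "rx": 0.0147, "ry": -0.0147, "rz": -0.0975}, {"tx": 0.0038, "ty": -0.0012, "tz": 0.0006, "rx": 0.0147, "ry": -0.0148, "rz": -0.0974}, {"tx": 0.0039, "ty": -0.0009, "tz": 0.0006, "rx": 0.0147, "ry": -0.0147, "rz": -0.0975}, {"tx": 0.0039, "ty": -0.0005, "tz": 0.0005, "rx": 0.0147, "ry": -0.0148, "rz": -0.0974}, {"tx": 0.004, "ty": -0.0001, "tz": 0.0005, "rx": 0.0147, "ry": -0.0147, "rz": -0.0975}, {"tx": 0.004, "ty": 0.0004, "tz": 0.0004, "rx": 0.0147, "ry": -0.0148, "rz": -0.0974}]
[{"tx": 0.0039, "ty": 0.0007, "tz": 0.0004, "rx": 0.0146, "ry": -0.0147, "rz": -0.0975}, {"tx": 0.0039, "ty": 0.001, "tz": 0.0003, "rx": 0.0147, "ry": -0.0148, "rz": -0.0974}, {"tx": 0.0037, "ty": 0.0015, "tz": 0.0002, "rx": 0.0147, "ry": -0.0147, "rz": -0.0975}, {"tx": 0.0036, "ty": 0.0018, "tz": 0.0002, "rx": 0.0147, "ry": -0.0147, "rz": -0.0974}, {"tx": 0.0034, "ty": 0.0022, "rx": 0.0147, "ry": -0.0148, "rz": -0.0975}, {"tx": 0.0031, "ty": 0.0025, "rx": 0.0147, "ry": -0.0147, "rz": -0.0974}, {"tx": 0.0029, "ty": 0.0027, "tz": -0.0001, "rx": 0.0147, "ry": -0.0148, "rz": -0.0975}, {"tx": 0.0026, "ty": 0.0031, "tz": -0.0002, "rx": 0.0147, "ry": -0.0147, "rz": -0.0974}]
[{"ty": 0.0019, "tz": 0.0062}, {"ty": 0.0019, "tz": 0.0062}, {"ty": 0.002, "tz": 0.0062}, {"ty": 0.0019, "tz": 0.0062}, {"ty": 0.0019, "tz": 0.0062}, {"ty": 0.0019, "tz": 0.0063}, {"ty": 0.0019, "tz": 0.0062}, {"ty": 0.0019, "tz": 0.0062}]
```

>>> move_arm(deltas=[{"rx": 0, "ry": 0, "rz": 0, "tx": 0, "ty": 0, "tz": 0, "claw": 0.035}, {"rx": 0, "ry": 0, "rz": 0, "tx": 0, "ty": 0, "tz": 0, "claw": 0.04}, {"rx": 0, "ry": 0, "rz": 0, "tx": 0, "ty": 0, "tz": 0, "claw": 0.045}, {"rx": 0, "ry": 0, "rz": 0, "tx": 0, "ty": 0, "tz": -0.01, "claw": 0.045}, {"rx": 0, "ry": 0, "rz": 0, "tx": 0, "ty": 0, "tz": -0.015, "claw": 0.045}, {"rx": 0, "ry": 0, "rz": 0, "tx": 0, "ty": 0, "tz": -0.02, "claw": 0.045}, {"rx": 0, "ry": 0, "rz": 0, "tx": 0, "ty": 0, "tz": -0.02, "claw": 0.045}, {"rx": 0, "ry": 0, "rz": 0, "tx": 0, "ty": 0, "tz": -0.015, "claw": 0}])

```text
t: 6.97
ee_pos: [0.5643, -0.0328, 0.3793]
ee_rot: [[0.096, 0.995, 0.002], [0.995, -0.096, -0.0], [0.0, 0.002, -1.0]]
force: [1.1, -0.1, 1.1]
grip_width: 0.0344
grip_force: 0.0
```

>>> move_arm(deltas=[{"rx": 0.0147, "ry": -0.0147, "rz": -0.0975, "tx": 0.0032, "ty": -0.0023, "tz": 0.0007, "claw": 0}, {"rx": 0.0147, "ry": -0.0147, "rz": -0.0975, "tx": 0.0034, "ty": -0.002, "tz": 0.0007, "claw": 0}, {"rx": 0.0147, "ry": -0.0147, "rz": -0.0975, "tx": 0.0036, "ty": -0.0016, "tz": 0.0007, "claw": 0}, {"rx": 0.0147, "ry": -0.0147, "rz": -0.0975, "tx": 0.0038, "ty": -0.0012, "tz": 0.0006, "claw": 0}, {"rx": 0.0147, "ry": -0.0147, "rz": -0.0975, "tx": 0.0039, "ty": -0.0009, "tz": 0.0006, "claw": 0}, {"rx": 0.0147, "ry": -0.0147, "rz": -0.0975, "tx": 0.0039, "ty": -0.0005, "tz": 0.0005, "claw": 0}, {"rx": 0.0147, "ry": -0.0147, "rz": -0.0975, "tx": 0.004, "ty": 0, "tz": 0.0005, "claw": 0}, {"rx": 0.0147, "ry": -0.0147, "rz": -0.0975, "tx": 0.004, "ty": 0.0004, "tz": 0.0004, "claw": 0}])

```text
t: 7.63
ee_pos: [0.5482, -0.0052, 0.3719]
ee_rot: [[-0.639, 0.765, -0.076], [0.767, 0.626, -0.143], [-0.062, -0.15, -0.987]]
force: [0.3, -0.1, 0.4]
grip_width: 0.0001
grip_force: 0.0
```

>>> move_arm(deltas=[{"rx": 0.0147, "ry": -0.0147, "rz": -0.0975, "tx": 0.0039, "ty": 0.0007, "tz": 0.0004, "claw": 0}, {"rx": 0.0147, "ry": -0.0147, "rz": -0.0975, "tx": 0.0039, "ty": 0.001, "tz": 0.0003, "claw": 0}, {"rx": 0.0147, "ry": -0.0147, "rz": -0.0975, "tx": 0.0037, "ty": 0.0015, "tz": 0.0002, "claw": 0}, {"rx": 0.0147, "ry": -0.0147, "rz": -0.0975, "tx": 0.0036, "ty": 0.0018, "tz": 0.0002, "claw": 0}, {"rx": 0.0147, "ry": -0.0147, "rz": -0.0975, "tx": 0.0034, "ty": 0.0022, "tz": 0, "claw": 0}, {"rx": 0.0147, "ry": -0.0147, "rz": -0.0975, "tx": 0.0031, "ty": 0.0025, "tz": 0, "claw": 0}, {"rx": 0.0147, "ry": -0.0147, "rz": -0.0975, "tx": 0.0029, "ty": 0.0027, "tz": 0, "claw": 0}, {"rx": 0.0147, "ry": -0.0147, "rz": -0.0975, "tx": 0.0026, "ty": 0.0031, "tz": 0, "claw": 0}])

```text
t: 8.3
ee_pos: [0.5323, 0.022, 0.366]
ee_rot: [[-0.996, 0.085, -0.027], [0.089, 0.951, -0.294], [0.0, -0.296, -0.955]]
force: [-0.3, 0.3, 0.1]
grip_width: 0.0001
grip_force: 0.0
```

```bash
python3 - <<'E'
from h import *
np.set_printoptions(precision=4,suppress=True)
im,d,P=snap('wrist','w3')
for th in('selector_knob','trigger_grip','pad_face','plug_center'):
  for q in tip_of(th,'wrist')[:2]:
    l=q['location'];print(th,q['p'],l,w2c(at(P,l,d[int(l[1]),int(l[0])])))
s=state();print(s['t'],w2c(s['ee_pos']),tip(s),s['qpos'],s['grip_width'],s['force'])
print(np.array(s['ee_rot'])-pose(0,0,0,.3)[1])
plan(*pose(-.03,0,.148,.3),8)
E
```

```text
selector_knob 0.87 [295.9, 282.8] [-0.0472 -0.006   0.2209]
trigger_grip 0.98 [373.5, 247.3] [-0.0788 -0.003   0.1651]
pad_face 0.68 [298.2, 282.2] [-0.0482 -0.0064  0.2208]
plug_center 0.87 [133.0, 75.3] [ 0.1638 -0.1104  0.0531]
plug_center 0.58 [184.7, 186.6] [0.1156 0.0013 0.0511]
8.55 [-0.0811  0.0003  0.3656] [-0.0301  0.0004  0.2003] [  5.0965   2.7654 111.1722 -17.9412  70.1987 -72.6397] 6.170541372211412e-05 [-0.2702 -0.5753  0.4771]
[[ 0.0001  0.0019  0.0003]
 [ 0.0017  0.0001  0.0008]
 [-0.0008  0.0008 -0.0002]]
[{"ty": 0.0019, "tz": 0.0063, "rx": 0.0001, "rz": -0.0002}, {"tx": 0.0001, "ty": 0.002, "tz": 0.0062, "rx": 0.0001, "ry": 0.0001, "rz": -0.0003}, {"ty": 0.0019, "tz": 0.0063, "rx": 0.0001, "rz": -0.0002}, {"tx": 0.0001, "ty": 0.0019, "tz": 0.0062, "rx": 0.0001, "rz": -0.0002}, {"ty": 0.002, "tz": 0.0063, "rx": 0.0001, "ry": 0.0001, "rz": -0.0003}, {"tx": 0.0001, "ty": 0.0019, "tz": 0.0062, "rx": 0.0001, "rz": -0.0002}, {"ty": 0.002, "tz": 0.0063, "rx": 0.0001, "rz": -0.0003}, {"ty": 0.0019, "tz": 0.0062, "rx": 0.0001, "rz": -0.0002}]
```

View pics/w3.png

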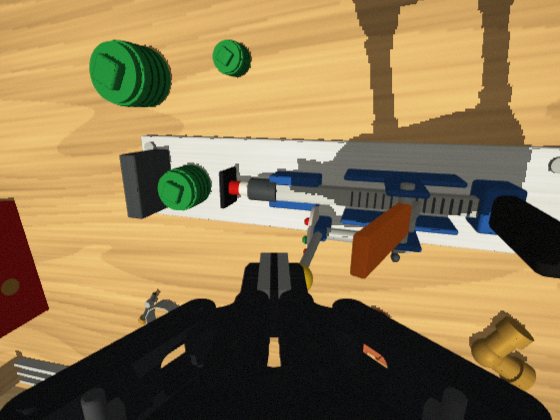

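The view is good: the plunger shows red at (233,187), white at (243,188) and the cup from 248 on. The trigger is at (375,245), and the fingertips are clear of the knob. I'll descend and make the first stroke gently.

>>> move_arm(deltas=[{"rx": 0, "ry": 0, "rz": -0.001, "tx": 0, "ty": 0.002, "tz": 0.0062, "claw": 0}, {"rx": 0, "ry": 0, "rz": -0.001, "tx": 0, "ty": 0.002, "tz": 0.0062, "claw": 0}, {"rx": 0, "ry": 0, "rz": 0, "tx": 0, "ty": 0.002, "tz": 0.0062, "claw": 0}, {"rx": 0, "ry": 0, "rz": 0, "tx": 0, "ty": 0.002, "tz": 0.0062, "claw": 0}, {"rx": 0, "ry": 0, "rz": 0, "tx": 0, "ty": 0.002, "tz": 0.0062, "claw": 0}, {"rx": 0, "ry": 0, "rz": 0, "tx": 0, "ty": 0.002, "tz": 0.0062, "claw": 0}, {"rx": 0, "ry": 0, "rz": 0, "tx": 0, "ty": 0.002, "tz": 0.0062, "claw": 0}, {"rx": 0, "ry": 0, "rz": 0, "tx": 0, "ty": 0.002, "tz": 0.0062, "claw": 0}])

```text
t: 9.22
ee_pos: [0.5323, 0.0225, 0.3121]
ee_rot: [[-0.996, 0.088, -0.028], [0.092, 0.951, -0.294], [0.001, -0.295, -0.955]]
force: [-0.5, 0.0, -0.0]
grip_width: -0.0
grip_force: 0.0
```

>>> move_arm(deltas=[{"rx": 0, "ry": 0, "rz": 0, "tx": 0, "ty": 0.0048, "tz": -0.0015, "claw": 0}, {"rx": 0, "ry": 0, "rz": 0, "tx": 0, "ty": 0.0048, "tz": -0.0015, "claw": 0}, {"rx": 0, "ry": 0, "rz": 0, "tx": 0, "ty": 0.0048, "tz": -0.0015, "claw": 0}, {"rx": 0, "ry": 0, "rz": 0, "tx": 0, "ty": 0.0048, "tz": -0.0015, "claw": 0}, {"rx": 0, "ry": 0, "rz": 0, "tx": 0, "ty": 0.0048, "tz": -0.0015, "claw": 0}, {"rx": 0, "ry": 0, "rz": 0, "tx": 0, "ty": 0.0048, "tz": -0.0015, "claw": 0}, {"rx": 0, "ry": 0, "rz": 0, "tx": 0, "ty": 0.0048, "tz": -0.0015, "claw": 0}, {"rx": 0, "ry": 0, "rz": 0, "tx": 0, "ty": 0.0048, "tz": -0.0015, "claw": 0}])

```text
t: 9.88
ee_pos: [0.5369, 0.0623, 0.3157]
ee_rot: [[-0.996, 0.088, -0.025], [0.092, 0.951, -0.296], [-0.002, -0.297, -0.955]]
force: [-0.3, -4.0, 6.5]
grip_width: 0.0
grip_force: 3.2
```

```bash
cat >> h.py <<'E'
def pads(im,d,P):
    """extent of red and white plunger parts and pad along clamp x, from colours around rod axis"""
    cols={}
    xs=np.arange(.04,.13,.001)
    line=[]
    for x in xs:
        u=proj(P,c2w(x,0,.0435)); 
        if 0<=u[0]<560 and 0<=u[1]<420: line.append((round(x*1000),*im[int(round(u[1])),int(round(u[0]))]))
    return line
E
python3 - <<'E'
from h import *
np.set_printoptions(precision=4,suppress=True)
im,d,P=snap('wrist','w4')
for th in('trigger_grip','pad_face','plug_center'):
  for q in tip_of(th,'wrist')[:2]:
    l=q['location'];print(th,q['p'],l,w2c(at(P,l,d[int(l[1]),int(l[0])])))
s=state();print(s['t'],tip(s),s['force'],np.array(s['force'])@CX)
print([tuple(map(int,l)) for l in pads(im,d,P)])
E
```

```text
trigger_grip 0.62 [326.0, 283.4] [-0.1007 -0.0097  0.1754]
pad_face 0.79 [153.6, 191.4] [ 0.0809 -0.0021  0.045 ]
pad_face 0.62 [138.8, 187.7] [ 0.1067 -0.0015  0.0344]
plug_center 0.82 [170.9, 51.8] [ 0.062  -0.1242  0.0252]
plug_center 0.75 [122.8, 192.9] [0.1117 0.0003 0.0509]
10.0833 [-0.071   0.0013  0.1493] [ 0.9132 -3.3536  3.8111] 3.2522515543534385
[(40, 74, 79, 74), (41, 76, 81, 78), (42, 75, 78, 76), (43, 76, 80, 77), (44, 77, 82, 80), (45, 74, 81, 77), (46, 80, 81, 82), (47, 80, 83, 78), (48, 80, 84, 81), (49, 79, 82, 83), (50, 77, 83, 80), (51, 77, 82, 79), (52, 75, 81, 77), (53, 79, 83, 80), (54, 74, 79, 75), (55, 70, 74, 74), (56, 70, 76, 73), (57, 70, 76, 73), (58, 75, 79, 78), (59, 78, 82, 82), (60, 129, 126, 116), (61, 245, 241, 229), (62, 246, 242, 230), (63, 246, 242, 229), (64, 245, 241, 229), (65, 245, 241, 229), (66, 245, 240, 228), (67, 243, 237, 223), (68, 237, 188, 168), (69, 237, 188, 168), (70, 210, 23, 17), (71, 211, 24, 21), (72, 212, 27, 22), (73, 212, 25, 19), (74, 215, 29, 25), (75, 213, 25, 20), (76, 213, 24, 20), (77, 214, 29, 21), (78, 213, 27, 23)
[... 255 characters left out ...]
, 30, 17), (94, 18, 58, 28), (95, 18, 58, 28), (96, 15, 61, 26), (97, 21, 63, 30), (98, 9, 56, 21), (99, 0, 29, 7), (100, 2, 46, 14), (101, 15, 63, 23), (102, 15, 63, 23), (103, 19, 58, 26), (104, 13, 56, 22), (105, 20, 60, 28), (106, 17, 58, 21), (107, 19, 69, 30), (108, 37, 125, 56), (109, 37, 125, 56), (110, 46, 163, 71), (111, 30, 120, 48), (112, 16, 59, 23), (113, 17, 56, 22), (114, 14, 63, 25), (115, 14, 63, 25), (116, 21, 68, 31), (117, 18, 68, 28), (118, 22, 102, 41), (119, 37, 153, 59), (120, 40, 157, 65), (121, 40, 157, 65), (122, 43, 158, 67), (123, 38, 157, 64), (124, 40, 158, 65), (125, 41, 157, 64), (126, 41, 157, 64), (127, 40, 157, 67), (128, 41, 151, 63), (129, 28, 118, 47)]
```

The plunger can be read off the picture: white 60–69 mm and red 69–81 mm in clamp x. The force is only 3 N, so I'll continue the stroke.

>>> move_arm(deltas=[{"rx": 0, "ry": 0, "rz": 0, "tx": 0, "ty": 0.0038, "tz": -0.0012, "claw": 0}, {"rx": 0, "ry": 0, "rz": 0, "tx": 0, "ty": 0.0038, "tz": -0.0012, "claw": 0}, {"rx": 0, "ry": 0, "rz": 0, "tx": 0, "ty": 0.0038, "tz": -0.0012, "claw": 0}, {"rx": 0, "ry": 0, "rz": 0, "tx": 0, "ty": 0.0038, "tz": -0.0012, "claw": 0}, {"rx": 0, "ry": 0, "rz": 0, "tx": 0, "ty": 0.0038, "tz": -0.0012, "claw": 0}, {"rx": 0, "ry": 0, "rz": 0, "tx": 0, "ty": 0.0038, "tz": -0.0012, "claw": 0}, {"rx": 0, "ry": 0, "rz": 0, "tx": 0, "ty": 0.0019, "tz": -0.0006, "claw": 0}, {"rx": 0, "ry": 0, "rz": 0, "tx": 0, "ty": 0, "tz": 0, "claw": 0}])

```text
t: 10.75
ee_pos: [0.5383, 0.0887, 0.3126]
ee_rot: [[-0.996, 0.087, -0.029], [0.092, 0.951, -0.294], [0.002, -0.295, -0.955]]
force: [2.7, -3.6, 0.5]
grip_width: -0.0
grip_force: 1.9
```

```bash
cat >> h.py <<'E'
def look(name=None):
    np.set_printoptions(precision=4,suppress=True)
    im,d,P=snap('wrist',name); s=state()
    out=''
    for x in np.arange(.03,.14,.001):
        u=np.round(proj(P,c2w(x,0,.0435))).astype(int)
        if not(0<=u[0]<560 and 0<=u[1]<420): out+='.';continue
        r,g,b=map(int,im[u[1],u[0]]); 
        out+='W' if min(r,g,b)>150 else 'R' if r>100 and r>3*g and r>3*b else 'r' if r>1.4*g and r>60 else 'G' if g>1.6*r and g>40 else 'k' if max(r,g,b)<50 else 'g'
    print('x30..140:',out, 'W',out.count('W'),'R',out.count('R'),'Rend',30+out.rfind('R'))
    print('t',s['t'],'tip',tip(s),'Fx,y,z',[round(float(np.dot(s['force'],a)),2) for a in(CX,CY,CZ)])
E
python3 -c "
from h import *
look('w5')"
```

```text
x30..140: WWWWWWWWkkkgggggggggggggggggggggggggggggggWWWWWWWrRRRRRRRRRRRRkkkkkkkkkkkkkkGGGGGGGGGGGGGGGGGGGGGGGGGGGGGGGGGGG W 15 R 12 Rend 91
t 10.8 tip [-0.097  -0.0004  0.1473] Fx,y,z [3.67, 2.28, 0.36]
```

View pics/w5.png

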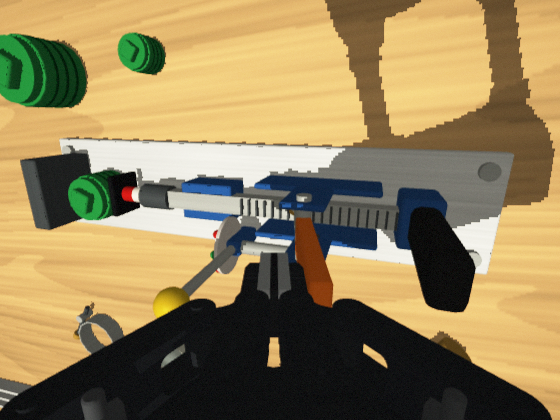

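The rod has advanced (end of red 80→91 mm) and the fingers push squarely on the blade. I'll go a bit further to finish the stroke.

>>> move_arm(deltas=[{"rx": 0, "ry": 0, "rz": 0, "tx": 0, "ty": 0.0029, "tz": -0.0009, "claw": 0}, {"rx": 0, "ry": 0, "rz": 0, "tx": 0, "ty": 0.0029, "tz": -0.0009, "claw": 0}, {"rx": 0, "ry": 0, "rz": 0, "tx": 0, "ty": 0.0019, "tz": -0.0006, "claw": 0}, {"rx": 0, "ry": 0, "rz": 0, "tx": 0, "ty": 0, "tz": 0, "claw": 0}, {"rx": 0, "ry": 0, "rz": 0, "tx": 0, "ty": 0, "tz": 0, "claw": 0}, {"rx": 0, "ry": 0, "rz": 0, "tx": 0, "ty": 0, "tz": 0, "claw": 0}, {"rx": 0, "ry": 0, "rz": 0, "tx": 0, "ty": 0, "tz": 0, "claw": 0}, {"rx": 0, "ry": 0, "rz": 0, "tx": 0, "ty": 0, "tz": 0, "claw": 0}])

```text
t: 11.47
ee_pos: [0.5384, 0.0942, 0.312]
ee_rot: [[-0.996, 0.087, -0.032], [0.092, 0.95, -0.299], [0.004, -0.301, -0.954]]
force: [2.5, -13.8, -2.1]
grip_width: 0.0002
grip_force: 5.9
```

```bash
python3 -c "
from h import *
look()"
```

```text
x30..140: WWWWWWWWWWkkkkgggggggggggggggggggggggggggggWWWWWWWWWRRRRRRRRRRRRkkkkkkkkkkkkkkGGGGGGGGGGGGGGGGGGGGGGGGGGGGGGGGG W 19 R 12 Rend 93
t 11.5167 tip [-0.1016 -0.0011  0.1471] Fx,y,z [13.35, 2.99, -1.25]
```

The trigger is at its stop, with 13 N. I'll let it return and pull again.

>>> move_arm(deltas=[{"rx": 0, "ry": 0, "rz": 0, "tx": 0, "ty": -0.0076, "tz": 0.0023, "claw": 0}, {"rx": 0, "ry": 0, "rz": 0, "tx": 0, "ty": -0.0076, "tz": 0.0023, "claw": 0}, {"rx": 0, "ry": 0, "rz": 0, "tx": 0, "ty": -0.0076, "tz": 0.0023, "claw": 0}, {"rx": 0, "ry": 0, "rz": 0, "tx": 0, "ty": -0.0076, "tz": 0.0023, "claw": 0}, {"rx": 0, "ry": 0, "rz": 0, "tx": 0, "ty": -0.0076, "tz": 0.0023, "claw": 0}, {"rx": 0, "ry": 0, "rz": 0, "tx": 0, "ty": -0.0076, "tz": 0.0023, "claw": 0}, {"rx": 0, "ry": 0, "rz": 0, "tx": 0, "ty": -0.0076, "tz": 0.0023, "claw": 0}, {"rx": 0, "ry": 0, "rz": 0, "tx": 0, "ty": -0.0076, "tz": 0.0023, "claw": 0}])

```text
t: 12.18
ee_pos: [0.5332, 0.0324, 0.3135]
ee_rot: [[-0.996, 0.088, -0.028], [0.092, 0.952, -0.293], [0.001, -0.295, -0.956]]
force: [0.1, 0.2, 0.3]
grip_width: -0.0001
grip_force: 0.0
```

```bash
python3 -c "
from h import *
look()
print(tip_of('trigger_grip','wrist')[:1])"
```

```text
x30..140: WWWWWWWWWWgkkggggggggggggggggggggggggggggggWWWWWWWWWRRRRRRRRRRRRkkkkkkkkkkkkGGGGGGGGGGGGGGGGGGGGGGGGGGGGGGGGGGG W 19 R 12 Rend 93
t 12.2333 tip [-0.0396 -0.0001  0.1483] Fx,y,z [1.09, 0.78, -0.06]
[{'location': [347.5, 287.6], 'p': 0.86}]
```

>>> move_arm(deltas=[{"rx": 0, "ry": 0, "rz": 0, "tx": 0, "ty": 0.0048, "tz": -0.0015, "claw": 0}, {"rx": 0, "ry": 0, "rz": 0, "tx": 0, "ty": 0.0048, "tz": -0.0015, "claw": 0}, {"rx": 0, "ry": 0, "rz": 0, "tx": 0, "ty": 0.0048, "tz": -0.0015, "claw": 0}, {"rx": 0, "ry": 0, "rz": 0, "tx": 0, "ty": 0.0048, "tz": -0.0015, "claw": 0}, {"rx": 0, "ry": 0, "rz": 0, "tx": 0, "ty": 0.0048, "tz": -0.0015, "claw": 0}, {"rx": 0, "ry": 0, "rz": 0, "tx": 0, "ty": 0.0048, "tz": -0.0015, "claw": 0}, {"rx": 0, "ry": 0, "rz": 0, "tx": 0, "ty": 0.0048, "tz": -0.0015, "claw": 0}, {"rx": 0, "ry": 0, "rz": 0, "tx": 0, "ty": 0.0048, "tz": -0.0015, "claw": 0}])

```text
t: 12.95
ee_pos: [0.5379, 0.0737, 0.3155]
ee_rot: [[-0.996, 0.087, -0.025], [0.091, 0.951, -0.295], [-0.002, -0.296, -0.955]]
force: [-0.4, -4.6, 4.6]
grip_width: -0.0
grip_force: 2.7
```

```bash
python3 -c "
from h import *
look()"
```

```text
x30..140: WWWWWWWWWWWWWWWWWWWWWWWkkkggggggggggggggggggggggggggggggWWWWWWWrRRRRRRRRRRRkkkkkkkkkkkkkkGGGGGGGGGGGGGGGGGGGGGG W 30 R 11 Rend 104
t 13.0 tip [-0.0832  0.0012  0.1499] Fx,y,z [2.72, 0.92, 4.78]
```

>>> move_arm(deltas=[{"rx": 0, "ry": 0, "rz": 0, "tx": 0, "ty": 0.0029, "tz": -0.0009, "claw": 0}, {"rx": 0, "ry": 0, "rz": 0, "tx": 0, "ty": 0.0029, "tz": -0.0009, "claw": 0}, {"rx": 0, "ry": 0, "rz": 0, "tx": 0, "ty": 0.0029, "tz": -0.0009, "claw": 0}, {"rx": 0, "ry": 0, "rz": 0, "tx": 0, "ty": 0.0029, "tz": -0.0009, "claw": 0}, {"rx": 0, "ry": 0, "rz": 0, "tx": 0, "ty": 0.0029, "tz": -0.0009, "claw": 0}, {"rx": 0, "ry": 0, "rz": 0, "tx": 0, "ty": 0.0019, "tz": -0.0006, "claw": 0}, {"rx": 0, "ry": 0, "rz": 0, "tx": 0, "ty": 0, "tz": 0, "claw": 0}, {"rx": 0, "ry": 0, "rz": 0, "tx": 0, "ty": 0, "tz": 0, "claw": 0}])

```text
t: 13.67
ee_pos: [0.5389, 0.0898, 0.3133]
ee_rot: [[-0.996, 0.087, -0.028], [0.091, 0.951, -0.296], [0.0, -0.297, -0.955]]
force: [3.9, -7.4, 0.9]
grip_width: 0.0002
grip_force: 3.4
```

```bash
python3 -c "
from h import *
look('w6')"
```

```text
x30..140: WWWWWWWWWWWWWWWWWWWWWWWWWWWWgkkgggggggggggggggggggggggggggggggWRRRRRRRRRRRRkkkkkkkkkkkkkkkGGGGGGGGGGGGGGGGGGGGG W 29 R 12 Rend 104
t 13.7167 tip [-0.098   0.0003  0.1481] Fx,y,z [6.98, 4.05, -0.22]
```

View pics/w6.png

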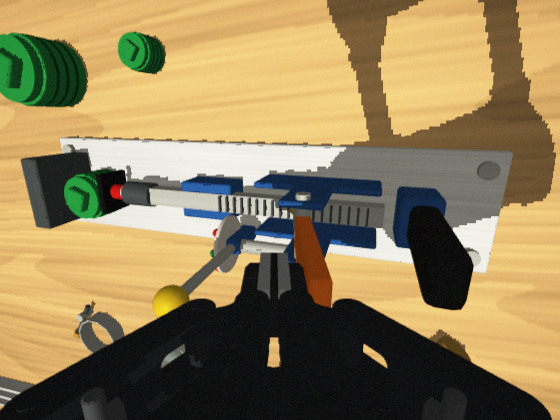

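The pad now presses the plug on the anvil. About 1 mm of white still shows, so the compression is ≈ 8 mm. One more stroke is needed.

>>> move_arm(deltas=[{"rx": 0, "ry": 0, "rz": 0, "tx": 0, "ty": -0.0071, "tz": 0.0021, "claw": 0}, {"rx": 0, "ry": 0, "rz": 0, "tx": 0, "ty": -0.0071, "tz": 0.0021, "claw": 0}, {"rx": 0, "ry": 0, "rz": 0, "tx": 0, "ty": -0.0071, "tz": 0.0021, "claw": 0}, {"rx": 0, "ry": 0, "rz": 0, "tx": 0, "ty": -0.0071, "tz": 0.0021, "claw": 0}, {"rx": 0, "ry": 0, "rz": 0, "tx": 0, "ty": -0.0071, "tz": 0.0021, "claw": 0}, {"rx": 0, "ry": 0, "rz": 0, "tx": 0, "ty": -0.0071, "tz": 0.0021, "claw": 0}, {"rx": 0, "ry": 0, "rz": 0, "tx": 0, "ty": -0.0071, "tz": 0.0021, "claw": 0}, {"rx": 0, "ry": 0, "rz": 0, "tx": 0, "ty": -0.0071, "tz": 0.0021, "claw": 0}])

```text
t: 14.38
ee_pos: [0.5329, 0.0306, 0.3143]
ee_rot: [[-0.996, 0.088, -0.028], [0.092, 0.952, -0.293], [0.001, -0.295, -0.956]]
force: [-0.5, -0.7, -0.0]
grip_width: 0.0001
grip_force: 0.0
```

```bash
python3 -c "
from h import *
look()"
```

```text
x30..140: WWWWWWWWWWWWWWWWWWWWWWWWWgkkkggggggggggggggggggggggggggggggWWWWrRRRRRRRRRRRkkkkkkkkkkkkkkGGGGGGGGGGGGGGGGGGGGGG W 29 R 11 Rend 104
t 14.4333 tip [-0.0379 -0.0002  0.1492] Fx,y,z [0.37, -0.76, 0.88]
```

>>> move_arm(deltas=[{"rx": 0, "ry": 0, "rz": 0, "tx": 0, "ty": 0.0038, "tz": -0.0012, "claw": 0}, {"rx": 0, "ry": 0, "rz": 0, "tx": 0, "ty": 0.0038, "tz": -0.0012, "claw": 0}, {"rx": 0, "ry": 0, "rz": 0, "tx": 0, "ty": 0.0038, "tz": -0.0012, "claw": 0}, {"rx": 0, "ry": 0, "rz": 0, "tx": 0, "ty": 0.0038, "tz": -0.0012, "claw": 0}, {"rx": 0, "ry": 0, "rz": 0, "tx": 0, "ty": 0.0038, "tz": -0.0012, "claw": 0}, {"rx": 0, "ry": 0, "rz": 0, "tx": 0, "ty": 0.0029, "tz": -0.0009, "claw": 0}, {"rx": 0, "ry": 0, "rz": 0, "tx": 0, "ty": 0, "tz": 0, "claw": 0}, {"rx": 0, "ry": 0, "rz": 0, "tx": 0, "ty": 0, "tz": 0, "claw": 0}])

```text
t: 15.1
ee_pos: [0.5359, 0.054, 0.3169]
ee_rot: [[-0.996, 0.087, -0.026], [0.091, 0.95, -0.297], [-0.001, -0.298, -0.954]]
force: [-1.9, -5.8, 9.8]
grip_width: -0.0
grip_force: 4.7
```

```bash
python3 -c "
from h import *
look()"
```

```text
x30..140: WWWWWWWWWWWWWWWWWWWWWWWWWWWWgkkgggggggggggggggggggggggggggggWWWrRRRRRRRRRRRkkkkkkkkkkkkkGGGGGGGGGGGGGGGGGGGGGGG W 31 R 11 Rend 104
t 15.15 tip [-0.0618  0.0011  0.1518] Fx,y,z [7.3, -2.38, 10.35]
```

>>> move_arm(deltas=[{"rx": 0, "ry": 0, "rz": 0, "tx": 0, "ty": 0.0019, "tz": -0.0006, "claw": 0}, {"rx": 0, "ry": 0, "rz": 0, "tx": 0, "ty": 0.0019, "tz": -0.0006, "claw": 0}, {"rx": 0, "ry": 0, "rz": 0, "tx": 0, "ty": 0.0019, "tz": -0.0006, "claw": 0}, {"rx": 0, "ry": 0, "rz": 0, "tx": 0, "ty": 0.0019, "tz": -0.0006, "claw": 0}, {"rx": 0, "ry": 0, "rz": 0, "tx": 0, "ty": 0.0019, "tz": -0.0006, "claw": 0}, {"rx": 0, "ry": 0, "rz": 0, "tx": 0, "ty": 0, "tz": 0, "claw": 0}, {"rx": 0, "ry": 0, "rz": 0, "tx": 0, "ty": 0, "tz": 0, "claw": 0}, {"rx": 0, "ry": 0, "rz": 0, "tx": 0, "ty": 0, "tz": 0, "claw": 0}])

```text
t: 15.82
ee_pos: [0.537, 0.0637, 0.3173]
ee_rot: [[-0.996, 0.087, -0.025], [0.091, 0.95, -0.297], [-0.002, -0.298, -0.954]]
force: [-2.9, -6.6, 10.1]
grip_width: 0.0001
grip_force: 5.1
```

```bash
python3 -c "
from h import *
look()"
```

```text
x30..140: WWWWWWWWWWWWWWWWWWWWWWWWWWWWWWWWkkkggggggggggggggggggggggggggggggRRRRRRRRRRkkkkkkkkkkkkkkGGGGGGGGGGGGGGGGGGGGGG W 32 R 10 Rend 104
t 15.8667 tip [-0.0716  0.0014  0.1522] Fx,y,z [8.26, -1.28, 11.36]
```

About 10 mm of red shows and no white. I'll measure the cup rim in 3D, sub-pixel, to correct for the rim hiding part of the plunger.

```bash
cat >> h.py <<'E'
def fine():
    im,d,P=snap('wrist'); f=cv2.GaussianBlur(im,(3,3),0).astype(np.float32); rs=[]
    T=np.array(P['world_from_camera'])
    # cup height from depth near its front, on the axis plane
    zs=[]
    for x in np.arange(.080,.092,.002):
        u=np.round(proj(P,c2w(x,0,.05))).astype(int)
        col=[w2c(at(P,(u[0],v),d[v,u[0]])) for v in range(u[1]-14,u[1]+15)]
        zs.append(max(q[2] for q in col if abs(q[1])<.012))
    res=[]
    for y in(-.003,-.0015,0,.0015,.003):
        xs=np.arange(.085,.112,.0002); px=np.array([proj(P,c2w(x,y,.0430)) for x in xs],np.float32)
        v=cv2.remap(f,px[None,:,0],px[None,:,1],cv2.INTER_LINEAR)[0]
        red=v[:,0]-.5*(v[:,1]+v[:,2]); h=red.max()/2; i=np.where(red>h)[0]
        res.append((xs[i[0]]*1000,xs[i[-1]]*1000))
    a,b=np.median(res,0); c=w2c(T[:3,3])
    s=(a/1000-c[0])/(c[2]-.043)   # ray slope dx per dz
    zc=np.median(zs); print('cup top z',np.round(zs,4),'vis',a,b,b-a,'slope',s)
    for z in(zc,.048,.050,.052): 
        xc=a-(z-.043)*s*1000; print(' zc',round(z,4),'xc',round(xc,1),'compression',round(24-(b-xc),2))
E
python3 -c "
from h import *
fine()"
```

```text
cup top z [0.047  0.048  0.047  0.0471 0.0482 0.0427] vis 95.0000000000003 104.80000000000058 9.800000000000281 slope 0.8593002711510347
 zc 0.047 xc 91.6 compression 10.75
 zc 0.048 xc 90.7 compression 9.9
 zc 0.05 xc 89.0 compression 8.18
 zc 0.052 xc 87.3 compression 6.47
```

>>> move_arm(deltas=[{"rx": 0, "ry": 0, "rz": 0, "tx": 0, "ty": 0.001, "tz": -0.0003, "claw": 0}, {"rx": 0, "ry": 0, "rz": 0, "tx": 0, "ty": 0.001, "tz": -0.0003, "claw": 0}, {"rx": 0, "ry": 0, "rz": 0, "tx": 0, "ty": 0.0007, "tz": -0.0002, "claw": 0}, {"rx": 0, "ry": 0, "rz": 0, "tx": 0, "ty": 0, "tz": 0, "claw": 0}, {"rx": 0, "ry": 0, "rz": 0, "tx": 0, "ty": 0, "tz": 0, "claw": 0}, {"rx": 0, "ry": 0, "rz": 0, "tx": 0, "ty": 0, "tz": 0, "claw": 0}, {"rx": 0, "ry": 0, "rz": 0, "tx": 0, "ty": 0, "tz": 0, "claw": 0}, {"rx": 0, "ry": 0, "rz": 0, "tx": 0, "ty": 0, "tz": 0, "claw": 0}])

```text
t: 16.58
ee_pos: [0.5373, 0.0664, 0.3174]
ee_rot: [[-0.996, 0.087, -0.025], [0.091, 0.95, -0.297], [-0.002, -0.299, -0.954]]
force: [-2.4, -6.4, 11.7]
grip_width: -0.0002
grip_force: 5.3
```

```bash
python3 -c "
from h import *
look('w7'); fine()
im,d,P=snap('scene','s7'); im,d,P=snap('top','t7')
import cv2
a=cv2.imread('pics/w7.png')[100:300,60:340];b=cv2.imread('pics/t7.png')[180:260,280:380]
a=cv2.resize(a,(560,400),interpolation=2);b=cv2.resize(b,(240,192),interpolation=2)
o=np.zeros((400,800,3),np.uint8);o[:,:560]=a;o[:192,560:]=b
c=cv2.imread('pics/s7.png')[150:230,200:300];o[200:392,560:]=cv2.resize(c,(240,192),interpolation=2);cv2.imwrite('pics/m7.png',o)
"
```

```text
x30..140: WWWWWWWWWWWWWWWWWWWWWWWWWWWWWWWWWgkkggggggggggggggggggggggggggggggRRRRRRRRRkkkkkkkkkkkkkkkGGGGGGGGGGGGGGGGGGGGG W 33 R 9 Rend 104
t 16.6333 tip [-0.0743  0.0014  0.1523] Fx,y,z [6.91, -1.53, 11.45]
cup top z [0.0478 0.0472 0.0475 0.047  0.0475 0.0473] vis 96.00000000000033 104.80000000000058 8.800000000000253 slope 0.8744673227886887
 zc 0.0474 xc 92.2 compression 11.35
 zc 0.048 xc 91.6 compression 10.83
 zc 0.05 xc 89.9 compression 9.08
 zc 0.052 xc 88.1 compression 7.33
```

View pics/m7.png

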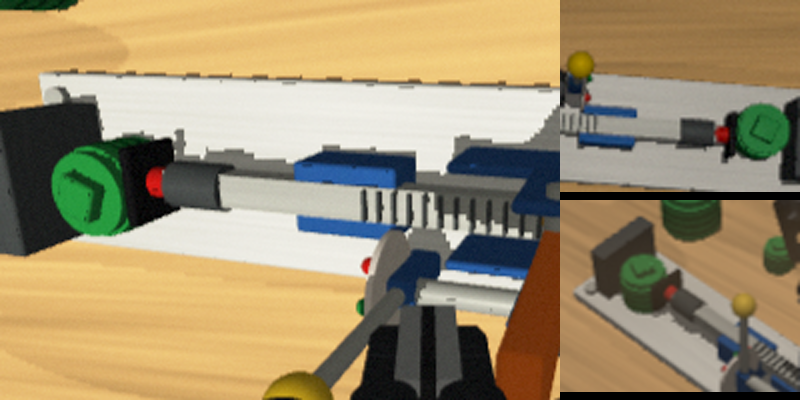

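No white shows in any of the three views; the red is still visible. The plug sits against the anvil and the selector is upright. I'll calibrate against the free-plunger picture w5 to fix the remaining distance.

```bash
python3 - <<'E'
from h import *
s=state();R=np.array(s['ee_rot']);Pn=camera_params('wrist');T=np.array(Pn['world_from_camera'])
Rc=R.T@T[:3,:3];tc=R.T@(T[:3,3]-s['ee_pos'])
R5=Ro.from_matrix(np.array([[-.996,.087,-.029],[.092,.951,-.294],[.002,-.295,-.955]])).as_matrix()
p5=c2w(-.097,-.0004,.1473)-.173*R5[:,2]
T5=np.eye(4);T5[:3,:3]=R5@Rc;T5[:3,3]=p5+R5@tc
P5=dict(mtx=Pn['mtx'],world_from_camera=T5)
for nm,P in(('w5',P5),('w7',Pn)):
    f=cv2.GaussianBlur(cv2.imread(f'pics/{nm}.png')[:,:,::-1],(3,3),0).astype(np.float32)
    c=w2c(np.array(P['world_from_camera'])[:3,3]);o=[]
    for y in(-.003,-.0015,0,.0015,.003):
        xs=np.arange(.06,.112,.0002);px=np.array([proj(P,c2w(x,y,.043)) for x in xs],np.float32)
        v=cv2.remap(f,px[None,:,0],px[None,:,1],cv2.INTER_LINEAR)[0]
        red=v[:,0]-.5*(v[:,1]+v[:,2]);i=np.where(red>red.max()/2)[0];r0,r1=xs[i[0]],xs[i[-1]]
        j=np.where((v[:,0]>155)&(xs<r1))[0];o.append((xs[j[0]]*1e3,r0*1e3,r1*1e3))
    m=np.median(o,0);print(nm,m,'vis',m[2]-m[0],'slope',(m[0]/1e3-c[0])/(c[2]-.043))
E
```

```text
w5 [71.2 79.2 91. ] vis 19.79999999999987 slope 0.8805420558953259
w7 [ 60.  96. 105.] vis 44.99999999999973 slope 0.7268106552013441
```

The free reference gives a visible length of 19.8 mm; it is 8.8–9.0 mm now, so the compression is ≈ 11. I'll add about 1.2 mm of rod.

>>> move_arm(deltas=[{"rx": 0, "ry": 0, "rz": 0, "tx": 0, "ty": 0.001, "tz": -0.0003, "claw": 0}, {"rx": 0, "ry": 0, "rz": 0, "tx": 0, "ty": 0.001, "tz": -0.0003, "claw": 0}, {"rx": 0, "ry": 0, "rz": 0, "tx": 0, "ty": 0.0009, "tz": -0.0003, "claw": 0}, {"rx": 0, "ry": 0, "rz": 0, "tx": 0, "ty": 0, "tz": 0, "claw": 0}, {"rx": 0, "ry": 0, "rz": 0, "tx": 0, "ty": 0, "tz": 0, "claw": 0}, {"rx": 0, "ry": 0, "rz": 0, "tx": 0, "ty": 0, "tz": 0, "claw": 0}, {"rx": 0, "ry": 0, "rz": 0, "tx": 0, "ty": 0, "tz": 0, "claw": 0}, {"rx": 0, "ry": 0, "rz": 0, "tx": 0, "ty": 0, "tz": 0, "claw": 0}])

```text
t: 17.45
ee_pos: [0.5376, 0.0695, 0.3174]
ee_rot: [[-0.996, 0.087, -0.025], [0.091, 0.95, -0.297], [-0.002, -0.298, -0.954]]
force: [-3.7, -6.9, 10.9]
grip_width: -0.0002
grip_force: 5.1
```

```bash
python3 -c "
from h import *
look(); fine(); fine()"
```

```text
x30..140: WWWWWWWWWWWWWWWWWWWWWWWWWWWWWWWWWWkkkggggggggggggggggggggggggggggggRRRRRRRRRkkkkkkkkkkkkkGGGGGGGGGGGGGGGGGGGGGG W 34 R 9 Rend 105
t 17.5 tip [-0.0775  0.0015  0.1523] Fx,y,z [7.44, -1.67, 10.98]
cup top z [0.0475 0.0475 0.0478 0.0472 0.0473 0.0473] vis 97.20000000000036 104.80000000000058 7.600000000000222 slope 0.8923228089469902
 zc 0.0474 xc 93.3 compression 12.47
 zc 0.048 xc 92.7 compression 11.94
 zc 0.05 xc 91.0 compression 10.15
 zc 0.052 xc 89.2 compression 8.37
cup top z [0.0471 0.0478 0.0476 0.0479 0.0478 0.0475] vis 97.20000000000036 104.80000000000058 7.600000000000222 slope 0.8923199040665929
 zc 0.0477 xc 93.0 compression 12.24
 zc 0.048 xc 92.7 compression 11.94
 zc 0.05 xc 91.0 compression 10.15
 zc 0.052 xc 89.2 compression 8.37
```

The compression is about 12.2 mm and stable, so I'll hand it in while holding.

```bash
python3 -c "
from h import *
print(job_done())"
```

```text
the job is handed in; nothing more can be done
None
```

I handed the job in at about 17.6 s with the trigger still held: the selector is upright at its mark, the pad presses the plug against the anvil, and the plunger is in about 12.2 mm by camera measurement, so the white half is hidden and about 7.6 mm of red still shows.

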